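# Gauge the bore depth of a bud vase

## Task

Measure how deep the narrow bore of the clay bud vase is: take the depth gauge out of its wooden stand, lower its rod into the bore under control until you feel it bottom, and hold it there a moment; the clay is soft, so do not let the rod drop in and press only lightly. Then slide the blue collar down the rod until it sits on the vase's rim, and leave the gauge standing in the vase like that, rod on the bottom and collar on the rim. Leave the lidded jar, the bowl and the wooden rib where they are.

Things in the scene. Friction and masses are not known exactly. Their poses are not given: they have to be found in the camera images.
- vase: Reddish clay bud vase with white bands, fixed on a round plywood bat (170 mm across, 12 mm thick, part of this body); it does not move. More than 25 N marks the clay. Greatest width 88 mm, about 50 mm above the table; neck 33 mm; flat rim 38 mm across, 122 mm above the table. Origin on the table under the vase's axis, z up.
- vase_rim (a point): Centre of the mouth of the bore, level with the flat rim (z up). The bore is straight and vertical, 12 mm in diameter, with a flat floor. Its depth differs from vase to vase, anywhere from 58 to 76 mm below the rim, cannot be seen, and is what is to be measured. (bore_floor: the point 10 mm below the middle of that floor.)
- stand: Fixed dark wooden block 75 x 75 mm, top 60 mm above the table, on a 110 x 110 x 10 mm foot. The gauge stands in its vertical hole (14 mm wide, 48 mm deep). Origin on the table under the middle.
- gauge: Depth gauge, loose, about 120 g, 134 mm long: steel rod 10 mm in diameter, tapering to 5 mm over the last 5 mm at the tip; the top 28 mm (106 to 134 mm from the tip) is a round brass grip 14 mm in diameter. A blue collar slides on the rod. Origin at the end of the tip, z along the rod towards the grip (up at the start, tip 12 mm above the table).
- gauge_tip (a point): Centre of the flat end of the rod's tip.
- collar_face (a point): Centre of the collar's underside. The collar is a blue disc 44 mm in diameter and 16 mm thick, with its underside 84 to 88 mm above the rod's tip at the start.
- collar (a joint): Travel of the collar down the rod in m: 0 when its underside is 88 mm from the tip, growing as it slides towards the tip, at most 0.040. It is held by friction of about 2.5 N and stays where it is left; the bore's depth is 0.088 minus this value once the rod is bottomed and the collar is on the rim.
- jar: Bystander: pale lidded jar, loose, 76 mm across and 82 mm tall, 0.4 kg. Origin at the centre of its underside.
- bowl: Bystander: reddish clay bowl, loose, 96 mm across and 45 mm tall. Origin at the centre of its underside.
- rib: Bystander: flat wooden potter's rib, loose, 90 x 50 x 8 mm. Origin at the centre of its underside.

How it is judged:
On the way, in this order (a step that is already met when the one before it is completed fails the run):
1. the rod is bottomed in the bore (tip within 2 mm of the floor) while the robot holds the gauge (distance between gauge_tip and bore_floor below 0.012 m and contact force between the fingers and gauge above 0.3 N), for 0.2 s.
2. the collar is down on the rim (within 2.5 mm) with the rod still on the floor of the bore (distance between gauge_tip and bore_floor below 0.012 m and z of collar_face in the frame of vase_rim below 0.0025 m), for 0.2 s.
At the end, for the whole second after the job is handed in: The gauge stands at rest in the vase, let go, with its tip within 2 mm of the floor of the bore and the underside of its collar within 2.5 mm of the rim (all of step 2 and horizontal distance between collar_face and vase_rim below 0.006 m and linear speed of gauge below 0.02 m/s); the robot touches nothing.
It fails at once if the gauge is pressed on the vase or on the floor of its bore with more than 25 N (contact force between gauge and vase above 25 N or contact force between gauge and bore_floor above 25 N).
It fails at once if the gauge is let fall (moving faster than 0.3 m/s with no finger on it) (contact force between the fingers and gauge below 0.02 N and linear speed of gauge above 0.3 m/s).
It fails at once if the jar, the bowl or the rib is moved by more than 20 mm (distance of any of jar, bowl, rib from where it was at the start of the episode above 0.02 m).
It also fails if it takes over 72 s, if anything falls off the work surface, if the arm or the gripper's body presses on something with over 40 N, if the wrist force passes 120 N, or if a joint passes its speed limit or range.

## Robot

A 6-joint arm with a two-finger parallel gripper is mounted at the origin on the work surface. World frame = base frame: x ahead of the robot, y to its left, z up, the work surface at z = 0. Lengths are in m, angles in rad, forces in N, time in s.
With the tool pointing down it reaches from about 0.3 to 0.775 m from the base axis. Payload 14.6 kg.
Tool frame: the origin (TCP) lies on the centre line of the jaws, within the pads' length; the fingertips stand 19 mm ahead of it and the grasp point (between the pads) is the TCP; z points along the fingers, x is the direction in which the jaws open and shut, and the axes are right-handed (so a half turn about z gives the same grasp; the last joint's range is limited). The gripper opens to 94 mm and grips with 3 to 60 N. Pads are 16 mm wide; open, the fingers measure 119 mm over their backs; the gripper's body (75 mm by 177 mm) begins 78 mm behind the grasp point.
Start: joints at [-1.392, 0.3, 1.521, -0, 1.321, -0.067], TCP at [0.134, -0.533, 0.224] pointing down, gripper open.
Joint ranges: [-3.03, 3.03], [-0.79, 2.21], [0.23, 2.52], [-1.04, 4.18], [0, 3.07], [-2.55, 2.55]. Speed limits (rad/s): [2.22, 2.22, 2.57, 3.14, 3.14, 3.14].

## Interface

Orientations are given as [roll, pitch, yaw] about the fixed x, y, z axes, in that order (R = Rz(yaw) Ry(pitch) Rx(roll)).
In Python, from station import ctrl, imaging gives the robot as it stands.
- The arm moves only by the shell command python3 -m handwheel 'ROWS' [OPENING] [FORCE]. ROWS is JSON, a list that holds one entry, the list of rows, each a list of 4 numbers: the shift along the tool's x, y, z in m, then the turn about the tool's z in rad. A call has 1 to 10 rows; each row shifts and turns the pose as measured when the row begins, along the tool's axes as they then stand; what a row does not reach is not made up. A row lasts 1/10 s, in which the tool goes at most 50 mm and 8.59 degrees, less where a joint would pass 70% of its speed; a pose out of reach is approached as far as the arm can. A call is refused whole if a number of a shift passes 0.05 or a number of a turn 0.15, either way. A call with a gripper value outside its range is refused whole. OPENING is the finger opening in m, from 0 to 0.094, set as the call begins (- or left out, the last holds). The fingers move at their own pace and stop on an object; FORCE is the grip in N (left out, the last holds). Time passes only in rows, so rows that do not move let the fingers close. It gives the time, the measured TCP pose, the force and the opening at its end, in the units of the state.
- ctrl.get_obs(): the state, without advancing time (a new reading comes with each control period).
- imaging.camera(name): name is "scene" or "top"; returns the picture (480x640x3 uint8, red, green, blue); there is no depth.
- imaging.camera_model(name): a dict with "camera_matrix" (3x3 intrinsics, pixels), "k1" (the pictures are not rectified: a ray, as slopes to the right and down, at radius r is drawn at 1 + k1 r^2 times it, then the intrinsics apply), "position" and "attitude" of the camera in the world. Camera axes: x right, y up, looking along -z (the intrinsics and any distortion apply to the point x, -y, -z); pixel columns grow to the right and rows downward; lengths in m; the calibration is good to about 2 mm. A picture is of the moment at which its call begins. camera_model takes no time and is no camera call.
- ctrl.hand_in(): hands the job in, once; it reports no verdict.
The state is a dict: "time_s": time; "qpos": joint angles; "joint_vel": joint speeds; "tau": joint torques, N m; "ee_pos": TCP position; "eef_rot": TCP orientation; "force": force on the tool from outside, world axes, zero at the start; "moment": the same for the moment, N m; "grip_width": finger opening in m.
Only numpy, scipy, OpenCV 4.12 (cv2) and the standard library are available. Lean on these libraries where they do the work, as an engineer would, in place of code of your own. Each camera call takes 0.05 s, during which the arm holds its last target. There are 200 camera calls.

## Working session

There is one attempt and no reset: what is moved stays moved. The work goes in short steps, Python scripts to look and compute and a shell command to move; the robot and the scene stay as the last step left them, time stands still between calls to the robot, and variables do not carry over. Pictures are saved under pics/ and viewed, about 8 in all and at most 12, crops included, and the job is handed in when it is done.

```bash
mkdir -p pics; ls; python3 - <<'E'
from station import ctrl, imaging
import cv2
for n in("scene","top"):
    cv2.imwrite(f"pics/{n}0.png",imaging.camera(n)[:,:,::-1]); print(imaging.camera_model(n))
print(ctrl.get_obs())
E
```

```text
pics
{'camera_matrix': array([[542.41150051,   0.        , 320.28829587],
       [  0.        , 542.41150051, 245.42449053],
       [  0.        ,   0.        ,   1.        ]]), 'k1': -0.0596581923141527, 'position': array([ 1.20707252, -0.27664019,  0.93194417]), 'attitude': array([0.67512813, 0.01739742, 1.08932836])}
{'camera_matrix': array([[518.84090283,   0.        , 317.68843749],
       [  0.        , 518.84090283, 248.0513356 ],
       [  0.        ,   0.        ,   1.        ]]), 'k1': -0.04230947213450439, 'position': array([0.45900706, 0.01142931, 1.43805065]), 'attitude': array([ 0.11953697,  0.00226057, -1.59248014])}
{'time_s': 0.1, 'qpos': array([-1.39159306e+00,  3.00394450e-01,  1.52149777e+00,  1.16856031e-05,
        1.32069246e+00, -6.66384561e-02]), 'joint_vel': array([-0.00056999, -0.00131419, -0.00121574, -0.00269032, -0.00068238,
        0.00051029]), 'tau': array([-1.70593858e-04, -5.32648051e+01, -3.53286481e+01,  7.08786724e-02,
        2.34802708e-02, -4.84084819e-05]), 'ee_pos': array([ 0.13379769, -0.5332652 ,  0.22396361]), 'eef_rot': array([-3.14151530e+00,  9.89071125e-04, -1.32495746e+00]), 'force': array([ 0.08396998, -0.39788832, -0.17373172]), 'moment': array([-0.03694736, -0.02117157,  0.03359547]), 'grip_width': 0.09393343327053277}
```

View pics/scene0.png

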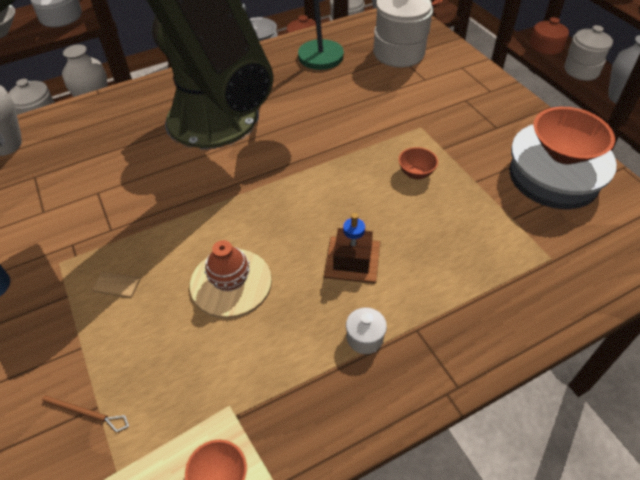

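View pics/top0.png

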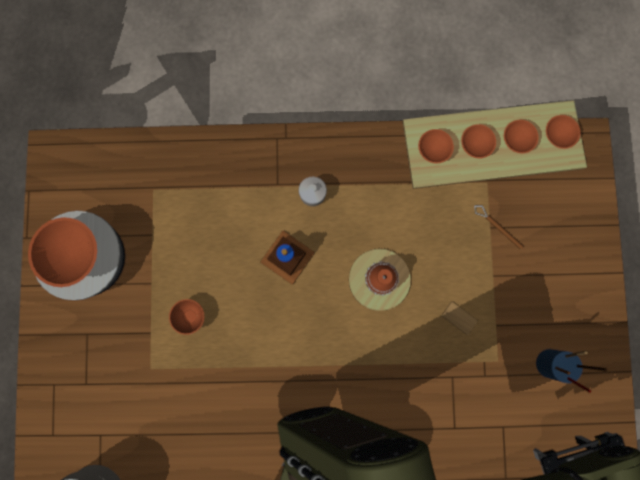

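The scene view shows the vase at about (222,247), the gauge at (354,217) and the jar at (366,330). In the top view the gauge is at (285,253), the vase mouth at (385,276) and the rib at (460,317). I'll enlarge crops of the gauge and vase.

```bash
python3 - <<'E'
import cv2,numpy as np
s=cv2.imread("pics/scene0.png");t=cv2.imread("pics/top0.png")
c=lambda im,x,y,w,h,k:cv2.resize(im[y:y+h,x:x+w],None,fx=k,fy=k,interpolation=cv2.INTER_CUBIC)
a=np.hstack([c(s,185,235,80,60,5),c(s,320,205,80,60,5)])
b=np.hstack([c(t,345,250,80,60,5),c(t,250,225,80,60,5)])
cv2.imwrite("pics/crop0.png",np.vstack([a,b]))
E
```

```text
(no output)
```

View pics/crop0.png

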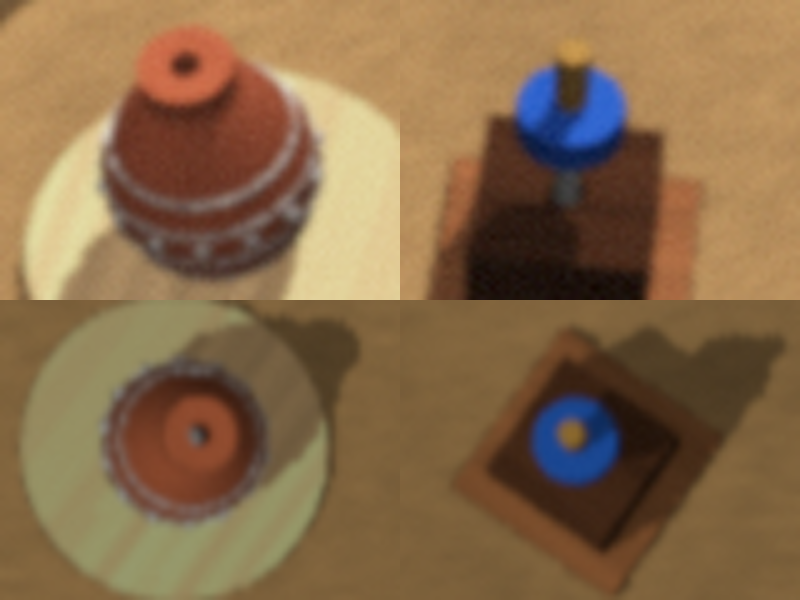

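The crops put the bore centre at scene (222.0,247.8) and top (384.5,276.6). The grip top is at scene (354.6,214.4) and top (284.2,251.6).

```bash
cat >h.py <<'E'
from station import ctrl, imaging
import numpy as np, cv2
from scipy.spatial.transform import Rotation as R
def M(n):
    m=imaging.camera_model(n); return m['camera_matrix'],np.array([m['k1'],0,0,0,0.]),m['position'],R.from_euler('xyz',m['attitude']).as_matrix()@np.diag([1,-1,-1])
def ray(n,uv):
    K,d,p,A=M(n); a=cv2.undistortPoints(np.array([[uv]],float),K,d)[0,0]
    return p,A@np.r_[a,1]
def onz(n,uv,z):
    p,v=ray(n,uv); return p+v*(z-p[2])/v[2]
def tri(uvs,uvt):
    p,v=ray("scene",uvs);q,w=ray("top",uvt)
    s=np.linalg.lstsq(np.c_[v,-w],q-p,rcond=None)[0]; return (p+v*s[0]+q+w*s[1])/2
def proj(n,X):
    K,d,p,A=M(n); return cv2.projectPoints(np.atleast_2d((np.atleast_2d(X)-p)@A),np.zeros(3),np.zeros(3),K,d)[0][:,0]
def st():
    o=ctrl.get_obs();print({k:np.round(o[k],4) for k in("time_s","ee_pos","eef_rot","force","grip_width")})
E
python3 - <<'E'
from h import *
for nm,s,t,z in(("rim",(222,247.8),(384.5,276.6),.122),("grip",(354.6,214.4),(284.2,251.6),.146)):
    print(nm,onz("scene",s,z).round(4),onz("top",t,z).round(4),tri(s,t).round(4))
for nm,t,z in(("jar",(314,190),.08),("bowl",(187,316),.045),("rib",(460,317),.008)): print(nm,onz("top",t,z).round(3))
# stand edges orientation from top corner pix of block top
c=[onz("top",p,.06) for p in((284.5+0,238),(305.5,254),(290.5,275))]
print(np.round(c,3))
E
```

```text
rim [ 0.5412 -0.1574  0.122 ] [ 0.5404 -0.1571  0.122 ] [ 0.5404 -0.1572  0.121 ]
grip [0.6062 0.0971 0.146 ] [0.6071 0.0951 0.146 ] [0.6072 0.0957 0.1477]
jar [0.779 0.017 0.08 ]
bowl [0.451 0.364 0.045]
rib [ 0.432 -0.375  0.008]
[[0.654 0.099 0.06 ]
 [0.609 0.044 0.06 ]
 [0.554 0.085 0.06 ]]
```

Both cameras agree to about 2 mm. I'll turn the tool to yaw -90°, so that tool x is -Y and tool y is -X, then approach above the gauge.

```bash
python3 -m handwheel '[[[0,0,0,0.123],[0,0,0,0.123],[-0.04,-0.03,0,0],[-0.04,-0.03,0,0],[-0.04,-0.03,0,0],[-0.04,-0.03,0,0],[-0.04,-0.03,0,0],[-0.04,-0.03,0,0],[-0.04,-0.03,0,0],[-0.04,-0.03,0,0]]]' 0.094 20
```

```text
time_s: 1.1
ee_pos: [0.3751, -0.2145, 0.2216]
eef_rot: [3.139, 0.006, -1.591]
force: [1.2, -1.2, 0.2]
grip_width: 0.0938
```

```bash
python3 -m handwheel '[[[-0.039,-0.029,0,-0.02],[-0.039,-0.029,0,0],[-0.039,-0.029,0,0],[-0.039,-0.029,0,0],[-0.039,-0.029,0,0],[-0.039,-0.029,0,0],[-0.039,-0.029,0,0],[-0.039,-0.029,0,0],[0,0,0,0],[0,0,0,0]]]'
```

```text
time_s: 2.1
ee_pos: [0.6118, 0.1137, 0.219]
eef_rot: [3.135, 0.006, -1.564]
force: [1.1, -0.0, -0.2]
grip_width: 0.094
```

```bash
python3 -m handwheel '[[[0.017,0.005,0.01,0],[0,0,0.02,0],[0,0,0.02,0],[0,0,0.01,0],[0,0,0,0],[0,0,0,0]]]' 0.06; python3 -c "
from h import *
st()
cv2.imwrite('pics/s1.png',cv2.resize(imaging.camera('scene')[150:270,270:430,::-1],None,fx=5,fy=5,interpolation=cv2.INTER_CUBIC))"
```

```text
time_s: 2.7
ee_pos: [0.6044, 0.0918, 0.1587]
eef_rot: [3.136, 0.005, -1.568]
force: [-0.2, -0.0, 0.2]
grip_width: 0.0605
{'time_s': np.float64(2.7), 'ee_pos': array([0.6044, 0.0918, 0.1587]), 'eef_rot': array([ 3.1356,  0.0053, -1.5676]), 'force': array([-0.1743, -0.0075,  0.1887]), 'grip_width': np.float64(0.0605)}
```

View pics/s1.png

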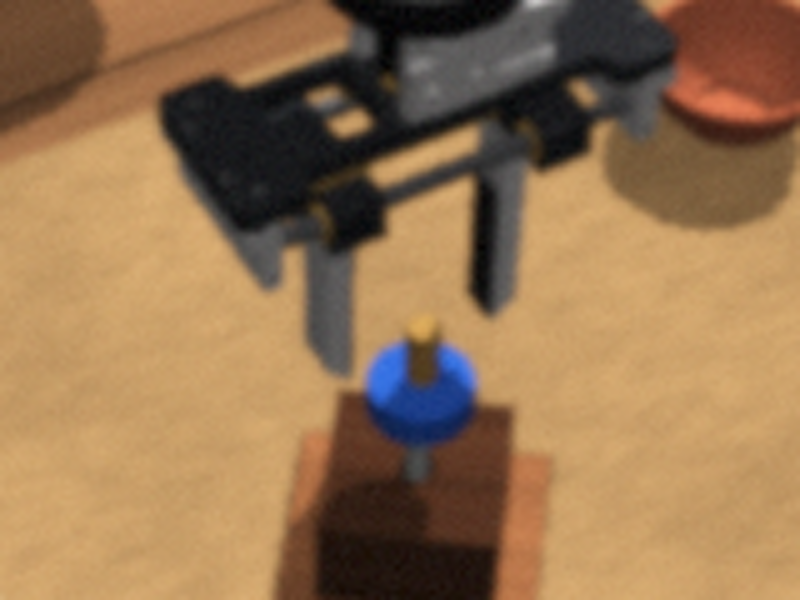

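The fingers straddle the brass grip, whose top is at crop (423,325). I'll correct by a few mm, lower and close.

```bash
python3 -m handwheel '[[[-0.004,-0.002,0.007,0],[0,0,0.007,0],[0,0,0.004,0],[0,0,0,0],[0,0,0,0]]]' && python3 -m handwheel '[[[0,0,0,0],[0,0,0,0],[0,0,0,0],[0,0,0,0],[0,0,0,0],[0,0,0,0]]]' 0 15
```

```text
time_s: 3.25
ee_pos: [0.6071, 0.0966, 0.141]
eef_rot: [3.138, 0.006, -1.567]
force: [-0.2, 1.4, -0.2]
grip_width: 0.0601
time_s: 3.85
ee_pos: [0.6074, 0.0965, 0.1416]
eef_rot: [3.139, 0.006, -1.567]
force: [-0.7, 0.0, 0.0]
grip_width: 0.0156
```

```bash
python3 -m handwheel '[[[0,0,0,0],[0,0,0,0],[0,0,-0.005,0],[0,0,-0.01,0],[0,0,-0.02,0],[0,0,-0.02,0],[0,0,-0.02,0],[0,0,-0.02,0],[0,0,-0.02,0],[0,0,-0.02,0]]]' 0 15
```

```text
time_s: 4.85
ee_pos: [0.6065, 0.0957, 0.2836]
eef_rot: [3.136, 0.005, -1.567]
force: [-0.0, -0.3, -2.6]
grip_width: 0.0132
```

```bash
python3 -m handwheel '[[[0.015,0.004,0,0],[0.03,0.008,0,0],[0.03,0.008,0,0],[0.03,0.008,0,0],[0.03,0.008,0,0],[0.03,0.008,0,0],[0.03,0.008,0,0],[0.03,0.008,0,0],[0.015,0.004,0,0],[0,0,0,0]]]' && python3 -m handwheel '[[[0,0,0,0],[0,0,0,0]]]'; python3 -c "
from h import *
st()
a=imaging.camera('scene')[:,:,::-1];cv2.imwrite('pics/s2f.png',a)
print(proj('scene',[.5405,-.1572,.122]),proj('scene',[.5405,-.1572,.154]))
b=imaging.camera('top')[:,:,::-1]
k=lambda c:cv2.resize(c,(400,600),interpolation=cv2.INTER_CUBIC)
cv2.imwrite('pics/s2.png',np.hstack([k(a[150:270,180:260]),k(b[220:340,340:420])]))"
```

```text
time_s: 5.85
ee_pos: [0.5346, -0.1602, 0.2797]
eef_rot: [3.134, 0.006, -1.568]
force: [0.8, -0.6, -1.6]
grip_width: 0.0137
time_s: 6.05
ee_pos: [0.5339, -0.1602, 0.2789]
eef_rot: [3.133, 0.007, -1.569]
force: [0.8, -0.5, -1.0]
grip_width: 0.0138
{'time_s': np.float64(6.05), 'ee_pos': array([ 0.5339, -0.1602,  0.2789]), 'eef_rot': array([ 3.1332,  0.0068, -1.5689]), 'force': array([ 0.7788, -0.4574, -1.0094]), 'grip_width': np.float64(0.0138)}
[[221.94925523 247.49611291]] [[219.24178099 236.86997248]]
```

View pics/s2.png

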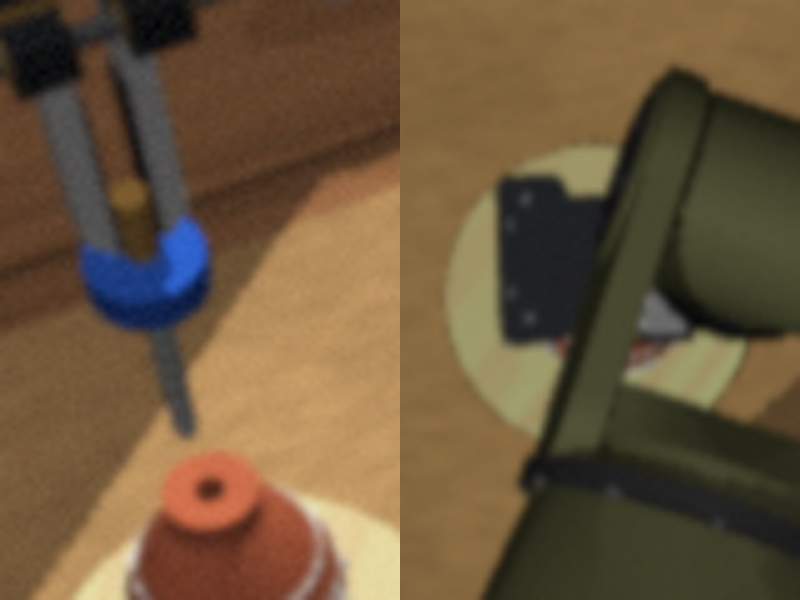

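The scene crop shows the rod tip at crop (186,434), i.e. px (216.8,236.4), and the mouth at crop (210,489), i.e. (221.6,247.4). The top view is blocked by the arm. I'll work out the tip's offset and the tilt.

```bash
python3 - <<'E'
from h import *
f=lambda x,y:(180+x/5-.4,150+y/5-.4)
o=ctrl.get_obs()['ee_pos']
for z in(.147,.149,.151): print(z,onz("scene",f(186,434),z).round(4))
print("rim",onz("scene",f(210,489),.122).round(4))
print("griptop",onz("scene",f(130,185),.149+.134).round(4),"collar top?")
p=proj("scene",[[o[0],o[1],.149],[o[0],o[1],.283],[.5405,-.1572,.149]])
print((p-[180,150]+.4)*5)
E
```

```text
0.147 [ 0.5312 -0.1598  0.147 ]
0.149 [ 0.5329 -0.1601  0.149 ]
0.151 [ 0.5346 -0.1604  0.151 ]
rim [ 0.54   -0.1577  0.122 ]
griptop [ 0.5358 -0.1578  0.283 ] collar top?
[[187.68140661 436.0171854 ]
 [122.64524766 184.05873043]
 [200.36603821 444.82244447]]
```

```bash
python3 -m handwheel '[[[-0.0012,-0.0035,0.003,0],[-0.0012,-0.004,0.003,0],[0,0,0.003,0],[0,0,0.003,0],[0,0,0,0]]]'; python3 -c "
from h import *
st()
o=ctrl.get_obs();z=R.from_euler('xyz',o['eef_rot']).as_matrix()[:,2];print('tip',o['ee_pos']+.1296*z)
a=imaging.camera('scene')[:,:,::-1]
cv2.imwrite('pics/s3.png',cv2.resize(a[205:265,190:250],(600,600),interpolation=cv2.INTER_CUBIC))"
```

```text
time_s: 6.65
ee_pos: [0.5428, -0.1552, 0.2654]
eef_rot: [3.133, 0.007, -1.565]
force: [-0.8, 0.0, -0.4]
grip_width: 0.0136
{'time_s': np.float64(6.65), 'ee_pos': array([ 0.5428, -0.1552,  0.2654]), 'eef_rot': array([ 3.1329,  0.007 , -1.5652]), 'force': array([-0.7837,  0.0336, -0.3883]), 'grip_width': np.float64(0.0136)}
tip [ 0.54169405 -0.15435032  0.13585122]
```

View pics/s3.png

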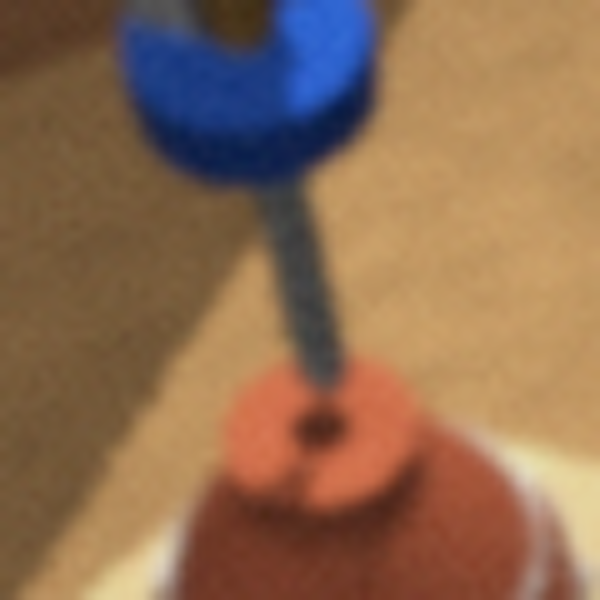

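The tip is at crop (323,384) and the bore mouth at (319,427).

```bash
python3 - <<'E'
from h import *
f=lambda x,y:(190+x/10-.45,205+y/10-.45)
for z in (.134,.136): print("tip",onz("scene",f(323,384),z).round(4))
print("rim",onz("scene",f(319,427),.122).round(4), onz("scene",f(323,434),.122).round(4))
p=proj("scene",[[.5403,-.1573,.136],[.5403,-.1573,.122],[.5417,-.1544,.136]]);print((p-[190,205]+.45)*10)
E
```

```text
tip [ 0.5399 -0.1551  0.134 ]
tip [ 0.5416 -0.1554  0.136 ]
rim [ 0.5395 -0.1578  0.122 ] [ 0.5415 -0.1578  0.122 ]
[[311.43328572 383.07800361]
 [323.13137076 428.93692913]
 [328.33314043 382.47273056]]
```

```bash
python3 -m handwheel '[[[0.0020,0.0013,-0.0005,0],[0,0,-0.0005,0],[0,0,-0.0005,0]]]'
```

```text
time_s: 7.0
ee_pos: [0.5414, -0.1577, 0.2676]
eef_rot: [3.134, 0.007, -1.565]
force: [-0.8, 0.4, -0.9]
grip_width: 0.0139
```

```bash
python3 -m handwheel '[[[0,0,0.003,0],[0,0,0.003,0],[0,0,0.003,0],[0,0,0.001,0]]]'; python3 -m handwheel '[[[0,0,0.0015,0],[0,0,0.0015,0]]]';python3 -m handwheel '[[[0,0,0.0015,0],[0,0,0.001,0]]]'
```

```text
time_s: 7.4
ee_pos: [0.5413, -0.1577, 0.257]
eef_rot: [3.134, 0.007, -1.566]
force: [-0.5, 0.2, -1.4]
grip_width: 0.0136
time_s: 7.6
ee_pos: [0.5412, -0.1577, 0.2537]
eef_rot: [3.134, 0.007, -1.566]
force: [1.0, 0.5, -0.5]
grip_width: 0.0133
time_s: 7.8
ee_pos: [0.5412, -0.1576, 0.2509]
eef_rot: [3.134, 0.007, -1.566]
force: [-0.0, 0.1, -1.8]
grip_width: 0.0133
```

```bash
python3 -m handwheel '[[[0,0,0.0015,0],[0,0,0.001,0]]]';python3 -m handwheel '[[[0,0,0.001,0],[0,0,0.001,0]]]'
```

```text
time_s: 8.0
ee_pos: [0.5412, -0.1576, 0.2482]
eef_rot: [3.134, 0.007, -1.566]
force: [0.1, 0.6, -0.8]
grip_width: 0.0135
time_s: 8.2
ee_pos: [0.5412, -0.1576, 0.2461]
eef_rot: [3.134, 0.007, -1.566]
force: [0.2, -0.4, -1.1]
grip_width: 0.0135
```

```bash
python3 -m handwheel '[[[0,0,0.002,0],[0,0,0.002,0]]]';python3 -m handwheel '[[[0,0,0.002,0],[0,0,0.002,0]]]'; python3 -m handwheel '[[[0,0,0.002,0],[0,0,0.002,0]]]'
```

```text
time_s: 8.4
ee_pos: [0.5412, -0.1576, 0.2419]
eef_rot: [3.134, 0.006, -1.566]
force: [0.1, -0.4, -1.7]
grip_width: 0.0131
time_s: 8.6
ee_pos: [0.5412, -0.1576, 0.2375]
eef_rot: [3.134, 0.006, -1.566]
force: [0.3, 0.1, -1.6]
grip_width: 0.0135
time_s: 8.8
ee_pos: [0.5411, -0.1576, 0.2331]
eef_rot: [3.134, 0.006, -1.566]
force: [-0.2, 0.2, -1.5]
grip_width: 0.0133
```

```bash
python3 -m handwheel '[[[0,0,0.003,0],[0,0,0.003,0],[0,0,0.003,0]]]';python3 -m handwheel '[[[0,0,0.003,0],[0,0,0.003,0],[0,0,0.003,0]]]'; python3 -m handwheel '[[[0,0,0.003,0],[0,0,0.003,0]]]'
```

```text
time_s: 9.1
ee_pos: [0.541, -0.1576, 0.2234]
eef_rot: [3.134, 0.006, -1.566]
force: [-0.0, -0.4, -1.2]
grip_width: 0.0137
time_s: 9.4
ee_pos: [0.5408, -0.1576, 0.2135]
eef_rot: [3.134, 0.006, -1.566]
force: [-0.8, -1.5, -0.3]
grip_width: 0.0137
time_s: 9.6
ee_pos: [0.5407, -0.1576, 0.207]
eef_rot: [3.133, 0.006, -1.566]
force: [-0.9, -1.0, -0.5]
grip_width: 0.0131
```

```bash
for i in 1; do python3 -m handwheel '[[[0,0,0.0015,0],[0,0,0.0015,0]]]'; done; python3 -m handwheel '[[[0,0,0.001,0],[0,0,0.001,0]]]'
```

```text
time_s: 9.8
ee_pos: [0.5406, -0.1576, 0.2035]
eef_rot: [3.133, 0.006, -1.566]
force: [-1.9, -0.6, -0.1]
grip_width: 0.0139
time_s: 10.0
ee_pos: [0.5406, -0.1577, 0.2017]
eef_rot: [3.134, 0.006, -1.566]
force: [-2.3, -0.1, 2.4]
grip_width: 0.0135
```

```bash
python3 -m handwheel '[[[0,0.0006,0.001,0],[0,0,0.001,0]]]'; python3 -m handwheel '[[[0,0,0.001,0],[0,0,0.001,0]]]'
```

```text
time_s: 10.2
ee_pos: [0.54, -0.1577, 0.1998]
eef_rot: [3.134, 0.006, -1.566]
force: [-1.1, -1.2, 0.6]
grip_width: 0.0133
time_s: 10.4
ee_pos: [0.5401, -0.1577, 0.1978]
eef_rot: [3.134, 0.006, -1.566]
force: [-2.8, -1.1, 2.7]
grip_width: 0.0137
```

```bash
python3 -m handwheel '[[[0,0.0006,0.001,0],[0,0,0.001,0]]]'; python3 -m handwheel '[[[0,0.0003,0.001,0],[0,0,0.001,0]]]'
```

```text
time_s: 10.6
ee_pos: [0.5395, -0.1577, 0.1956]
eef_rot: [3.135, 0.006, -1.566]
force: [-0.6, -0.2, 1.1]
grip_width: 0.0136
time_s: 10.8
ee_pos: [0.5392, -0.1577, 0.1934]
eef_rot: [3.135, 0.006, -1.566]
force: [-0.5, -0.3, 1.5]
grip_width: 0.0139
```

```bash
python3 -m handwheel '[[[0,0.0003,0.001,0],[0,0,0.001,0]]]'; python3 -m handwheel '[[[0,0.0003,0.001,0],[0,0,0.0005,0]]]'
```

```text
time_s: 11.0
ee_pos: [0.5389, -0.1577, 0.1911]
eef_rot: [3.135, 0.006, -1.566]
force: [-1.3, -0.6, 0.0]
grip_width: 0.0136
time_s: 11.2
ee_pos: [0.5387, -0.1577, 0.1895]
eef_rot: [3.135, 0.006, -1.566]
force: [-0.4, -0.4, 4.3]
grip_width: 0.0136
```

```bash
python3 -m handwheel '[[[0,0,0.0005,0]]]'; python3 -m handwheel '[[[0,0,0.0005,0]]]'
```

```text
time_s: 11.3
ee_pos: [0.5389, -0.1577, 0.1895]
eef_rot: [3.136, 0.005, -1.566]
force: [-1.3, 0.1, 6.7]
grip_width: 0.0137
time_s: 11.4
ee_pos: [0.5391, -0.1577, 0.1895]
eef_rot: [3.137, 0.005, -1.566]
force: [-2.6, 0.6, 6.1]
grip_width: 0.0133
```

```bash
python3 -m handwheel '[[[0,0.0005,0.001,0],[0,0,0.0008,0]]]'; python3 -m handwheel '[[[0,0,0,0],[0,0,0,0],[0,0,0,0]]]'
```

```text
time_s: 11.6
ee_pos: [0.5391, -0.1579, 0.1894]
eef_rot: [3.139, 0.004, -1.566]
force: [-3.5, 0.2, 7.2]
grip_width: 0.0136
time_s: 11.9
ee_pos: [0.5389, -0.1578, 0.1895]
eef_rot: [3.139, 0.004, -1.566]
force: [-0.6, -1.0, 3.0]
grip_width: 0.0139
```

The rod has bottomed: the TCP stays at 0.1895 while the force rises. That makes the depth about 62 mm. I held it there; now I'll open the fingers just clear of the grip and push the collar down with the fingertips.

```bash
python3 -m handwheel '[[[0,0,0,0],[0,0,0,0],[0,0,0,0]]]' 0.023; python3 -m handwheel '[[[0,0,0.002,0],[0,0,0.002,0],[0,0,0.001,0]]]'; python3 -m handwheel '[[[0,0,0.0015,0],[0,0,0.0015,0]]]';python3 -m handwheel '[[[0,0,0.0015,0],[0,0,0.0015,0]]]'
```

```text
time_s: 12.2
ee_pos: [0.539, -0.1576, 0.1891]
eef_rot: [3.139, 0.005, -1.566]
force: [0.4, 0.8, -0.7]
grip_width: 0.0231
time_s: 12.5
ee_pos: [0.539, -0.1575, 0.1836]
eef_rot: [3.139, 0.005, -1.566]
force: [-1.0, -0.2, -0.5]
grip_width: 0.0232
time_s: 12.7
ee_pos: [0.5391, -0.1576, 0.1805]
eef_rot: [3.139, 0.005, -1.566]
force: [-0.8, 0.3, 2.4]
grip_width: 0.0227
time_s: 12.9
ee_pos: [0.5391, -0.1577, 0.1775]
eef_rot: [3.139, 0.005, -1.566]
force: [-1.0, 0.4, 2.0]
grip_width: 0.0229
```

```bash
python3 -m handwheel '[[[0,0,0.002,0],[0,0,0.002,0],[0,0,0.002,0]]]'; python3 -m handwheel '[[[0,0,0.002,0],[0,0,0.002,0],[0,0,0.002,0]]]';python3 -m handwheel '[[[0,0,0.0015,0],[0,0,0.001,0]]]'
```

```text
time_s: 13.2
ee_pos: [0.539, -0.1577, 0.1712]
eef_rot: [3.139, 0.004, -1.566]
force: [-2.0, -0.8, 2.4]
grip_width: 0.0226
time_s: 13.5
ee_pos: [0.5388, -0.1577, 0.1645]
eef_rot: [3.139, 0.004, -1.566]
force: [-1.5, -0.8, 2.5]
grip_width: 0.0227
time_s: 13.7
ee_pos: [0.5387, -0.1577, 0.1616]
eef_rot: [3.138, 0.004, -1.566]
force: [-1.6, -0.3, 1.9]
grip_width: 0.0226
```

```bash
python3 -m handwheel '[[[0,0,0.001,0],[0,0,0.001,0]]]'; python3 -m handwheel '[[[0,0,0.0007,0],[0,0,0.0007,0]]]';python3 -m handwheel '[[[0,0,0.0006,0]]]';python3 -m handwheel '[[[0,0,0.0006,0]]]'
```

```text
time_s: 13.9
ee_pos: [0.5387, -0.1577, 0.1594]
eef_rot: [3.138, 0.004, -1.566]
force: [-1.8, -0.6, 2.3]
grip_width: 0.0233
time_s: 14.1
ee_pos: [0.5387, -0.1578, 0.158]
eef_rot: [3.138, 0.004, -1.566]
force: [-3.1, 0.1, 7.5]
grip_width: 0.0231
time_s: 14.2
ee_pos: [0.5387, -0.1578, 0.1579]
eef_rot: [3.139, 0.004, -1.566]
force: [-6.3, 0.8, 10.4]
grip_width: 0.0229
time_s: 14.3
ee_pos: [0.5386, -0.1579, 0.1579]
eef_rot: [3.139, 0.004, -1.566]
force: [-5.4, -0.3, 8.8]
grip_width: 0.023
```

The force rises sharply at TCP 0.158, so the collar is on the rim. I'll hold briefly, then go straight up.

```bash
python3 -m handwheel '[[[0,0,0,0],[0,0,0,0],[0,0,-0.003,0],[0,0,-0.005,0],[0,0,-0.01,0]]]'; python3 -m handwheel '[[[0,0,-0.02,0],[0,0,-0.02,0],[0,0,-0.03,0],[0,0,-0.03,0],[0,0,0,0]]]'; python3 -c "
from h import *
st()
a=imaging.camera('scene')[:,:,::-1]; cv2.imwrite('pics/s4f.png',a)
cv2.imwrite('pics/s4.png',cv2.resize(a[200:290,180:270],(600,600),interpolation=cv2.INTER_CUBIC))"
```

```text
time_s: 14.8
ee_pos: [0.5384, -0.1575, 0.1757]
eef_rot: [3.137, 0.005, -1.566]
force: [0.5, -0.0, 0.1]
grip_width: 0.0229
time_s: 15.3
ee_pos: [0.5391, -0.1579, 0.2841]
eef_rot: [3.141, 0.004, -1.565]
force: [0.8, 0.9, 0.5]
grip_width: 0.023
{'time_s': np.float64(15.3), 'ee_pos': array([ 0.5391, -0.1579,  0.2841]), 'eef_rot': array([ 3.1405,  0.0042, -1.5655]), 'force': array([0.7822, 0.9022, 0.502 ]), 'grip_width': np.float64(0.023)}
```

View pics/s4.png

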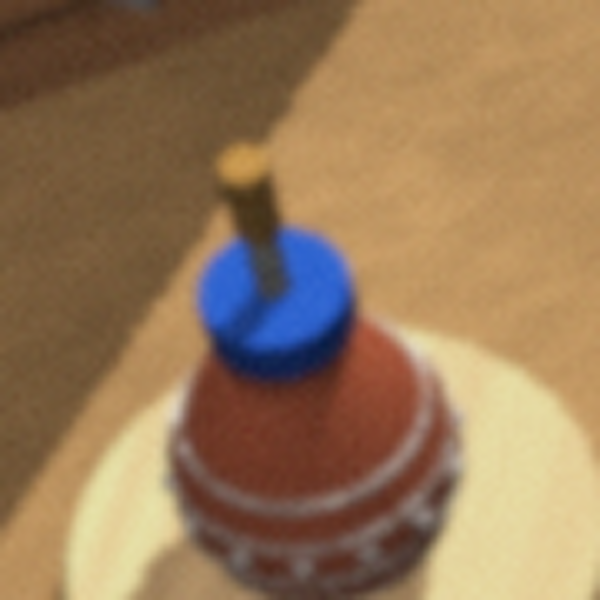

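The collar sits flush on the rim, its top centred at crop (277,291), and the grip top is at (246,162). I'll check these against the calibration, and compare the bystanders with the first picture.

```bash
python3 - <<'E'
from h import *
k=90/600
f=lambda x,y:(180+x*k-.43,200+y*k-.43)
print("collar top",onz("scene",f(277,291),.138).round(4)," grip top",onz("scene",f(246,162),.194).round(4))
a=cv2.imread("pics/scene0.png");b=cv2.imread("pics/s4f.png")
for n,(x,y,w) in dict(jar=(340,300,55),bowl=(392,140,55),rib=(88,265,60)).items():
    g=lambda i:np.float32(cv2.cvtColor(i[y:y+w,x:x+w],cv2.COLOR_BGR2GRAY))
    print(n,cv2.phaseCorrelate(g(a),g(b)))
st()
E
```

```text
collar top [ 0.5432 -0.1572  0.138 ]  grip top [ 0.5435 -0.1568  0.194 ]
jar ((0.021053028836472976, 0.021130318385051083), 0.999728280239635)
bowl ((0.012596365544343513, -0.004330708616446799), 0.9926241419050429)
rib ((-0.6011907770678846, 0.3370355225940287), 0.3513860808478461)
{'time_s': np.float64(15.35), 'ee_pos': array([ 0.5386, -0.1577,  0.2819]), 'eef_rot': array([ 3.138 ,  0.0051, -1.5654]), 'force': array([ 0.0977,  0.0474, -0.3641]), 'grip_width': np.float64(0.0231)}
```

```bash
python3 -c "
from station import ctrl
print(ctrl.hand_in())"
```

```text
the job is handed in; nothing more can be done
None
```

The gauge is standing in the vase with its rod on the floor of the bore and the blue collar on the rim. The job was handed in at about 15.4 s. The bore depth reads about 62 mm: the TCP stopped at 0.1895 m, which puts the tip about 62 mm below the rim.

- **Bottoming:** I lowered the rod in small steps until the TCP stopped moving. The highest force read was about 7 N; I then held it there before letting go.
- **Collar:** I let go and pushed the collar down with the fingertips at about 2.5 N. It stopped at TCP 0.158 m with a force of about 10 N.
- **Final checks:** The last picture shows the collar flush on the rim. The gauge is upright: collar top and grip top agree within 1 mm in x and y. Their x came out about 3 mm from my earlier rim position (inside the 6 mm limit), which is about the camera's accuracy. The hand is clear, about 90 mm above the collar.
- **Bystanders:** The jar and bowl did not move in the image. The rib check was inconclusive: it showed a 0.7 px shift at low confidence, probably from the arm's shadow, and the arm never went near the rib.
- **Small discrepancy:** The collar's stopping height came out about 1 mm above nominal, and the wrist showed up to 6 N of sideways force while seating it. That force was gone after I retreated.

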